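# Start the mounting press closure on its thread

### The arm

A 6-joint arm with a two-finger parallel gripper is mounted at the origin on the work surface. World frame = base frame: x ahead of the robot, y to its left, z up, the work surface at z = 0. Lengths are in m, angles in degrees, forces in N, time in s.
With the tool pointing down it reaches from about 0.4 to 0.825 m from the base axis. Payload 7 kg.
Tool frame: the origin (TCP) lies midway between the tips of the shut fingers; the grasp point (between the pads) lies 19 mm behind it; z points along the fingers, y is the line along which they close (so a half turn about z gives the same grasp; the last joint's range is limited). The gripper opens to 88 mm and grips with 3 to 60 N. Pads are 19 mm wide; open, the fingers measure 130 mm over their backs; the gripper's body (78 mm by 193 mm) begins 47 mm behind the grasp point.
Start: joints at [-59.983, 20.546, 0.682, 0, -70.136, -16.507], TCP at [0.158, -0.656, 0.227] pointing down, gripper open.
Joint ranges: [-176.03, 176.03], [-82.01, 121.73], [-58.28, 71.71], [-173.87, 95.51], [-174.79, -0.11], [-173.66, 173.66]. Speed limits (degrees/s): [136.94, 136.94, 172.46, 180, 180, 180].

### API

Orientations are given as a 3x3 rotation matrix whose columns are the frame's x, y, z axes.
In Python, from rig import robot gives the robot as it stands. Calls block until the motion is done:
- robot.goto(position, orientation): joint-space move of the TCP to a pose.
- robot.servo_line(position, ori=None, speed=0.15): straight line of the TCP; ori=None keeps the orientation; speed is the mean speed in m/s.
- robot.movej(angles): joint-space move.
- robot.move_gripper(opening): opening from 0.0 (shut) to 1.0 (fully open); the grip force is fixed at half the most; returns when the fingers have stopped.
- robot.dwell(seconds).
- robot.ik(position, orientation): joint angles nearest the present ones, or None.
- robot.grab_frame(name): name is "scene" or "side" or "wrist"; returns (picture, depth): 384x512x3 uint8, red, green, blue; 384x512 float32, m along the optical axis (not along the pixel's ray), 0 where there is no reading.
- robot.camera_info(name): a dict with "vfov" (degrees; the focal length in pixels is half the picture's height over the tangent of half this angle, whatever the lens; pixels are square), "cx", "cy" (the principal point, pixels), "view" (4x4, takes a point from world to camera coordinates); the wrist camera has in their place "T_tool_cam" (4x4, takes a point from camera to tool coordinates, whose origin is the TCP and whose axes are the flange's). Camera axes: x right, y down, z forward; pixel columns grow to the right and rows downward; lengths in m; the calibration is good to about 2 mm. A picture is of the moment at which its call begins: read the wrist's pose just before it. camera_info takes no time and is no camera call.
A pose or a line that the arm cannot do raises robot.Unreachable and nothing moves.
- robot.job_done(): hands the job in; it is judged then, once.
Readings, each from a call of its own:
- robot.read_t(): time.
- robot.read_qpos(): joint angles.
- robot.read_qvel(): joint speeds.
- robot.read_effort(): joint torques, N m.
- robot.read_position(): TCP position.
- robot.read_tcp_rot(): TCP orientation.
- robot.read_force(): force on the tool from outside, world axes, zero at the start.
- robot.read_ft_torque(): the same for the moment, N m.
- robot.read_grip_width(): opening from 0.0 (shut) to 1.0 (fully open).
- robot.read_finger_force(): force on a finger pad.
Only numpy, scipy, OpenCV 4.12 (cv2) and the standard library are available. Lean on these libraries where they do the work, as an engineer would, in place of code of your own. Each camera call takes 0.05 s, during which the arm holds its last target. There are 200 camera calls.

### The job

The closure of the specimen mounting press stands in its swing arm with its thread only resting on top of the mould's thread. Start it as you would by hand: turn its black hexagonal knob backward (anticlockwise seen from above) until the thread drops, then turn it one full turn forward (clockwise), and finish with the knob still gripped, holding the closure there with its thread started. Do not turn it forward before it has dropped, do not screw it down further than about that one turn, and leave the other things on the bench and on the press where they are.

Things in the scene. Friction and masses are not known exactly. Their poses are not given: they have to be found in the camera images.
- closure: Closure: steel threaded plug, stem 13 mm wide, on top a black hexagonal knob, 40 mm across flats, 46 across corners, 24 tall. Origin: centre of the knob; z up; two flats face y and -y, a red mark lies on its top towards x. It only turns about its upright axis and slides along it. 0.6 kg; it sinks by itself onto the thread below, also between fingers that fence the knob with 1 to 3 mm of play.
- turn (a joint): Turn of the closure about its upright axis, rad. Grows forward (clockwise from above), shrinks backward (anticlockwise). Starts between -0.35 and 0.35, has no stops, turns lightly (0.02 to 0.05 N m) and stays where it is left. The thread start lies 0.9 to 2.7 rad backward of the starting position, not known beforehand. Right-hand, single-start thread, pitch 6 mm.
- lift (a joint): Height of the closure, m, up positive. Starts resting on the first thread ridge at 0.0033 to 0.0053; turned backward it climbs to about 0.0055, then at the thread start falls to 0 (within 0.0005). Turned forward from there it sinks 0.006 per turn, to -0.006 after one turn (about 1 mm of axial play). Stops at -0.016 and 0.012.
- mould_axis (a point): Point on the closure's upright axis at the top of the mould's steel collar (92 mm wide). The knob's centre is 84 mm above it when lift is 0.
- boss_top (a point): Point on the closure's axis at the top of the swing arm's boss (46 mm wide), through which the stem runs. The knob's underside is 27 mm above it when lift is 0, 21 mm after one turn in; only the stem stands between.
- press: Cream bench-top mounting press, 300 mm deep, 340 wide, fixed; deck 185 mm above the bench. Origin: centre of its underside; x: away from its control panel, z up. Closure axis at x -0.05, y 0. The swing arm (38 mm wide, top at 266 mm) comes from a post at x 0.085; its orange lever reaches up to 295 mm high near x 0.11, y 0.055; a gauge at x 0.10, y -0.11 reaches 245 mm.
- mount_red: Red resin mount, 30 mm wide, 18 mm tall, standing on the press deck in front, to the left of the mould. Origin: centre of its underside. To be left alone.
- mount_green: Green resin mount, 30 mm wide, 18 mm tall, on the press deck at the rear left. Origin: centre of its underside. To be left alone.
- specimen_holder: Aluminium specimen holder disc, 150 mm wide, 14 mm thick with a steel hub 40 mm high, lying on the bench at the left. Origin: centre of its underside. To be left alone.
- resin_jar: White jar with black lid, 76 mm wide, 95 mm tall, on the bench at the left. Origin: centre of its underside. To be left alone.
- suspension_bottle: White bottle with blue cap, 52 mm wide, 150 mm tall, on the bench at the right. Origin: centre of its underside. To be left alone.
- spanner: Steel spanner, 190 mm long, lying on the bench at the right. Origin: under its middle. To be left alone.
- brush: Brush, 170 mm long, lying on the bench at the left. Origin: under its middle. To be left alone.

How it is judged (in metres and radians):
On the way, in this order (a step that is already met when the one before it is completed fails the run):
1. turned backward, the closure has dropped past the thread start (value of joint lift below 0.0022 m and value of joint turn below -0.9 rad), for 0.1 s.
2. turned forward about one turn (value of joint lift below -0.0042 m), for 0.1 s.
At the end, for the whole second after the job is handed in: The closure has been turned backward until it dropped, then forward, and is 4.2 to 8.5 mm below the height where it dropped (one 6 mm turn, less or more about a third), at rest, gripped by the fingers with more than 3 N (value of joint lift between -0.0085 and -0.0042 m and contact force between the fingers and closure above 3 N and angular speed of closure below 0.2 rad/s); the arm keeps its last pose, push and grip.
It fails at once if the closure was turned forward before its thread had dropped (value of joint lift above 0.0022 m and value of joint turn above 0.9 rad).
It fails at once if the closure was screwed down far beyond one turn (value of joint lift below -0.0105 m).
It fails at once if a bystander was disturbed (distance of any of mount_red, mount_green, specimen_holder, resin_jar, suspension_bottle, spanner, brush from where it was at the start of the episode above 0.02 m).
It also fails if it takes over 64 s, if anything falls off the work surface, if the arm or the gripper's body presses on something with over 40 N, if the wrist force passes 120 N, or if a joint passes its speed limit or range.

## Working session

There is one attempt and no reset: what is moved stays moved. The work goes in short steps, each a Python script; the robot and the scene stay as the last script left them, time stands still between calls to the robot, and variables do not carry over. Pictures are saved under pics/ and viewed, at most 10 in all, crops included, and the job is handed in when it is done.

```bash
mkdir -p pics; ls
python3 - <<'E'
from rig import robot
import cv2,numpy as np
ims=[]
for n in("scene","side"):
    p,d=robot.grab_frame(n); np.savez(f"/tmp/{n}.npz",p=p,d=d); i=robot.camera_info(n);print(n,i)
    cv2.imwrite(f"pics/{n}0.png",p[...,::-1])
print(robot.read_t(),robot.camera_info("wrist"),robot.read_tcp_rot())
E
```

```text
pics
scene {'vfov': 45.46938100488839, 'cx': 251.11629200398997, 'cy': 200.49632106980576, 'view': array([[ 0.60625225,  0.79519821, -0.01086341, -0.32936723],
       [ 0.46130199, -0.36275414, -0.80969742, -0.10097826],
       [-0.64781069,  0.48586957, -0.58674703,  1.91929365],
       [ 0.        ,  0.        ,  0.        ,  1.        ]])}
side {'vfov': 46.027217019112314, 'cx': 248.7509604370278, 'cy': 192.00051463434187, 'view': array([[-9.70736503e-01, -2.40146733e-01,  4.33991166e-04,
         5.25037520e-01],
       [-1.23486376e-01,  4.97612949e-01, -8.58564190e-01,
         2.33170835e-01],
       [ 2.05965425e-01, -8.33493191e-01, -5.12705904e-01,
         1.57989980e+00],
       [ 0.00000000e+00,  0.00000000e+00,  0.00000000e+00,
         1.00000000e+00]])}
0.1 {'vfov': 70.50217426169723, 'cx': 256.0330939022154, 'cy': 193.50660606922293, 'T_tool_cam': array([[-8.71350881e-04, -9.52510783e-01, -3.04503611e-01,
         8.28540872e-02],
       [ 9.99999620e-01, -8.22492831e-04, -2.88723206e-04,
         8.69286519e-04],
       [ 2.45599293e-05, -3.04503747e-01,  9.52511138e-01,
        -1.58985084e-01],
       [ 0.00000000e+00,  0.00000000e+00,  0.00000000e+00,
         1.00000000e+00]])} [[-9.72354850e-01 -2.33507620e-01 -4.86575732e-04]
 [-2.33508082e-01  9.72353836e-01  1.41182482e-03]
 [ 1.43451927e-04  1.48641408e-03 -9.99998885e-01]]
```

View pics/scene0.png

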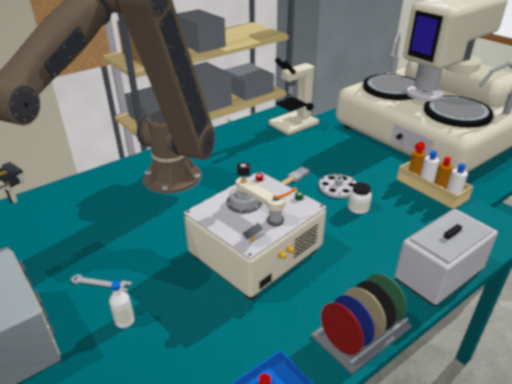

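View pics/side0.png

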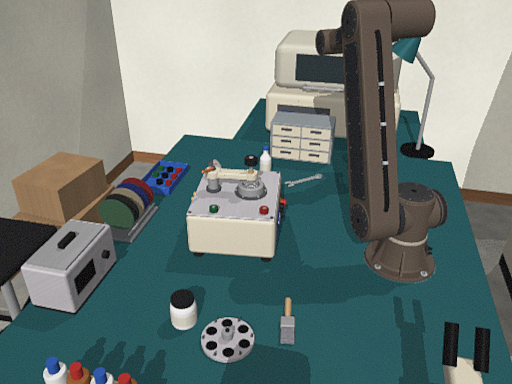

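The scene view shows the black knob at about (243,169), with the press centred near (258,230). In the side view the knob is at about (250,161). Next I'll localise it from the depth images.

```bash
cat > h.py <<'E'
import numpy as np,cv2
def cloud(d,i,V):  # V: world->cam
    f=192/np.tan(np.radians(i["vfov"]/2)); v,u=np.mgrid[:384,:512]
    P=np.stack([(u-i["cx"])/f*d,(v-i["cy"])/f*d,d],-1)
    M=np.linalg.inv(V); return P@M[:3,:3].T+M[:3,3]
def down(a):  # tool z down, tool x at heading a (deg)
    c,s=np.cos(np.radians(a)),np.sin(np.radians(a))
    return np.array([[c,s,0],[s,-c,0],[0,0,-1.]])
E
python3 - <<'E'
from rig import robot
from h import *
for n,(u,v) in dict(scene=(243,169),side=(250,161)).items():
    z=np.load(f"/tmp/{n}.npz");i=robot.camera_info(n);W=cloud(z["d"],i,i["view"])
    s=np.s_[v-14:v+15,u-14:u+15]; P=W[s].reshape(-1,3); C=z["p"][s].reshape(-1,3).astype(int)
    m=(C.max(1)<75)&(P[:,2]>.27)&(P[:,2]<.38)
    Q=P[m];print(n,len(Q),Q.min(0),Q.max(0),np.median(Q,0)); 
    T=Q[Q[:,2]>np.percentile(Q[:,2],97)-.006];print(" top",len(T),T.mean(0),T.min(0),T.max(0))
    # deck
    A=W.reshape(-1,3);k=(abs(A[:,2]-.185)<.008)&(np.hypot(*(A[:,:2]-Q.mean(0)[:2]).T)<.3)
    D=A[k];print(" deck",len(D),cv2.minAreaRect(D[:,:2].astype(np.float32)),D[:,2].mean())
    L=A[(A[:,2]>.25)&(A[:,2]<.275)&(np.hypot(*(A[:,:2]-Q.mean(0)[:2]).T)<.2)];print(" arm",len(L),L.mean(0))
print(robot.read_position(),[robot.ik([.5,-.1,.4],down(a)) is not None for a in range(0,360,30)])
E
```

```text
scene 111 [ 0.52484244 -0.04595696  0.29703543] [ 0.56253675 -0.00757674  0.32498065] [ 0.55312374 -0.03475244  0.31411908]
 top 41 [ 0.54617578 -0.03170803  0.32171348] [ 0.52484244 -0.04560582  0.31819535] [ 0.56181598 -0.00757674  0.32498065]
 deck 4662 ((0.5900692939758301, -0.016909152269363403), (0.2954022288322449, 0.33790361881256104), 7.041219711303711) 0.18539350472805158
 arm 636 [ 0.62158362 -0.01974621  0.26315953]
side 117 [ 0.51739845 -0.0452708   0.29469345] [0.5615454  0.00636199 0.32390467] [ 0.53475298 -0.00462314  0.31201411]
 top 48 [ 0.53810631 -0.01184766  0.31904316] [ 0.51739845 -0.0452708   0.31598894] [0.5615454  0.00582473 0.32390467]
 deck 2856 ((0.5894898772239685, -0.01011204719543457), (0.29264649748802185, 0.34267690777778625), 7.113064765930176) 0.18304634045861123
 arm 413 [ 6.05180795e-01 -1.79754744e-04  2.61129041e-01]
[ 0.15756548 -0.65591374  0.22570981] [True, True, True, True, True, True, True, True, True, True, True, True]
```

The knob axis is at about (0.540, -0.021), its top at about 0.321, and the press yaw is about 7°. These agree with the given geometry. Next I'll hover and look with the wrist camera.

Run:
```python
from rig import robot
from h import *
p=robot.read_position(); t0=robot.read_t()
robot.servo_line([p[0],p[1],.42],speed=.25)
X=[.540,-.021,.42]
for a in range(0,360,30):
    q=robot.ik(X,down(a)); print(a,np.round(q,1) if q is not None else None)
robot.goto(X,down(187)); print("t",t0,robot.read_t(),robot.read_qpos())
pos,R=np.array(robot.read_position()),np.array(robot.read_tcp_rot())
img,d=robot.grab_frame("wrist"); i=robot.camera_info("wrist")
T=np.eye(4);T[:3,:3]=R;T[:3,3]=pos; M=T@i["T_tool_cam"]
W=cloud(d,i,np.linalg.inv(M)); np.savez("/tmp/w.npz",p=img,d=d,W=W)
m=(abs(W[...,2]-.32)<.008)&(np.hypot(W[...,0]-.54,W[...,1]+.021)<.04)
Q=W[m]; print(len(Q),Q.mean(0),Q.min(0),Q.max(0))
r=cv2.minEnclosingCircle(Q[:,:2].astype(np.float32));print(r)
red=m&(img[...,0]>120)&(img[...,1]<80); c=W[red]; print("red",len(c),c.mean(0) if len(c) else 0)
cv2.imwrite("pics/w1.png",img[...,::-1])
```

```text
0 [ 18.6   4.    3.9   0.  -89.9  71.4]
30 [ 18.6   4.    3.9   0.  -89.9 101.4]
60 [ 18.6   4.    3.9   0.  -89.9 131.4]
90 [ 18.6   4.    3.9   0.  -89.9 161.4]
120 [  18.6    4.     3.9    0.   -89.9 -168.6]
150 [  18.6    4.     3.9    0.   -89.9 -138.6]
180 [  18.6    4.     3.9    0.   -89.9 -108.6]
210 [ 18.6   4.    3.9   0.  -89.9 -78.6]
240 [ 18.6   4.    3.9   0.  -89.9 -48.6]
270 [ 18.6   4.    3.9   0.  -89.9 -18.6]
300 [ 18.6   4.    3.9   0.  -89.9  11.4]
330 [ 18.6   4.    3.9   0.  -89.9  41.4]
t 0.1 3.6417 [ 1.84989944e+01  3.97864531e+00  3.85692082e+00  6.84516893e-03
 -8.98862583e+01 -1.01546605e+02]
1420 [ 0.5361488  -0.02057943  0.32281126] [ 0.51665375 -0.04281632  0.31200627] [0.55874311 0.00231578 0.32616707]
((0.5376984477043152, -0.020561931654810905), 0.02303382195532322)
red 37 [ 0.55030612 -0.01526244  0.3236603 ]
```

View pics/w1.png

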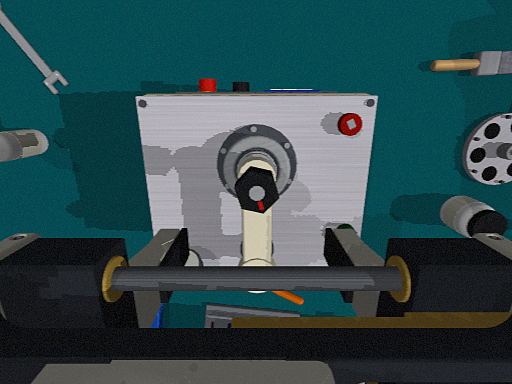

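The wrist view shows the knob at (257,190), with its red mark at (262,204) pointing toward the lower right. Both fingers are clear of it. I'll fit the hexagon for centre and angle, looking from closer.

```bash
cat >> h.py <<'E'
def look(robot):
    pos,R=np.array(robot.read_position()),np.array(robot.read_tcp_rot())
    img,d=robot.grab_frame("wrist"); i=robot.camera_info("wrist")
    T=np.eye(4);T[:3,:3]=R;T[:3,3]=pos
    return img,d,cloud(d,i,np.linalg.inv(T@i["T_tool_cam"]))
def hexfit(W,c0=(.538,-.021)):
    from scipy.optimize import minimize
    m=(W[...,2]>.312)&(W[...,2]<.332)&(np.hypot(W[...,0]-c0[0],W[...,1]-c0[1])<.032)
    z=np.median(W[m][:,2]); m&=abs(W[...,2]-z)<.003
    H=cv2.convexHull(W[m][:,:2].astype(np.float32))[:,0].astype(float)
    # resample hull outline
    Hc=np.vstack([H,H[:1]]);s=np.r_[0,np.cumsum(np.hypot(*np.diff(Hc,axis=0).T))]
    t=np.linspace(0,s[-1],300);B=np.c_[np.interp(t,s,Hc[:,0]),np.interp(t,s,Hc[:,1])]
    def cost(p):
        a=np.radians(p[2]+30+60*np.arange(6)); D=((B-p[:2]/1e3)@np.array([np.cos(a),np.sin(a)])).max(1)*1e3-p[3]
        return (abs(D)).mean()
    r=min((minimize(cost,[c0[0]*1e3,c0[1]*1e3,a,20],method="Nelder-Mead",options=dict(maxiter=4000,xatol=1e-3,fatol=1e-5)) for a in (5,20,35,50)),key=lambda r:r.fun)
    return r.x,r.fun,z,m
E
python3 - <<'E'
from rig import robot
from h import *
print(hexfit(np.load("/tmp/w.npz")["W"])[:3])
for a in (262.8,): 
    robot.goto([.538,-.021,.365],down(a)); print(robot.read_t(),robot.read_qpos())
    img,d,W=look(robot); x,f,z,m=hexfit(W); print(x,f,z,m.sum())
    red=m&(img[...,0]>120)&(img[...,1]<80); c=W[red].mean(0); print("red",red.sum(),np.degrees(np.arctan2(c[1]-x[1]/1e3,c[0]-x[0]/1e3)))
    img[m]=(0,200,0); cv2.imwrite("pics/w2.png",img[...,::-1])
E
```

```text
(array([537.65956621, -20.37160504,  24.02628355,  19.9851328 ]), np.float64(0.11198486604359734), np.float64(0.32304751414428395))
4.8917 [ 1.86164537e+01  4.08471427e+00 -2.81254568e+00  5.74677222e-03
 -8.30910771e+01 -2.59087171e+01]
[537.70234997 -20.77054899  23.56831981  20.07798158] 0.18765016473263005 0.32310666424030965 2036
red 51 23.71941418654618
```

View pics/w2.png

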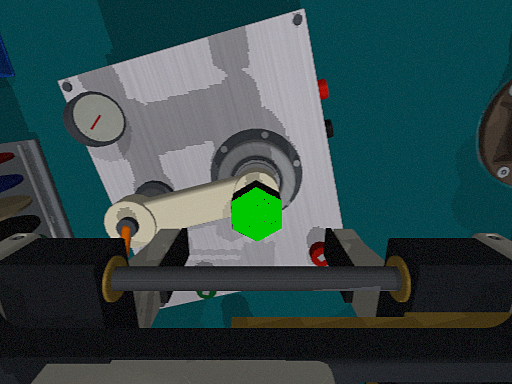

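```bash
cat >> h.py <<'E'
def knob(robot,c=(.5377,-.0206)):
    img,d,W=look(robot)
    m=(abs(W[...,2]-.318)<.02)&(np.hypot(W[...,0]-c[0],W[...,1]-c[1])<.015)
    z=np.median(W[m][:,2]); r=(img[...,0]>120)&(img[...,1]<80)&m
    if r.sum()<5: return z,None,img
    q=W[r].mean(0); return z,np.degrees(np.arctan2(q[1]-c[1],q[0]-c[0])),img
E
python3 - <<'E'
from rig import robot
from h import *
c=[.5377,-.0206]; R=down(263.8)
robot.goto(c+[.365],R); robot.servo_line(c+[.285],speed=.06)
print(robot.read_t(),robot.read_force())
robot.move_gripper(.485); print(robot.read_t(),robot.read_grip_width(),robot.read_finger_force(),robot.read_force(),robot.read_position())
z,a,img=knob(robot); print(z,a)
q=np.array(robot.read_qpos()); q[5]+=12; robot.movej(q); print(robot.read_t(),robot.read_qpos(),robot.read_force(),robot.read_ft_torque(),robot.read_finger_force())
z,a,img=knob(robot); print(z,a,robot.read_grip_width())
cv2.imwrite("pics/w3.png",img[...,::-1])
E
```

```text
6.675 [0.61913308 0.22337534 0.0538247 ]
7.5917 0.48474399884389735 0.0 [-0.24846161 -0.14050033 -0.52642593] [ 0.537702   -0.0205936   0.28500253]
0.3233382169790999 None
7.9583 [ 1.86886279e+01  5.63639777e+00 -1.12220975e+01 -7.91552368e-04
 -7.31412871e+01 -1.31258447e+01] [-0.27615484  0.15712549  0.10866231] [0.0366879  0.15493057 0.03582934] 0.00029269956826283305
0.3234061365498657 None 0.4858281212523774
```

View pics/w3.png

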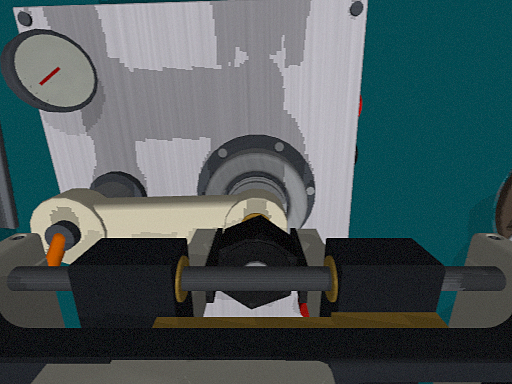

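The fence is on without side load and the knob top is visible at about (255,245). I'll keep turning backward, checking depth at each step.

Run:
```python
from rig import robot
from h import *
q=np.array(robot.read_qpos()); z0=.3234
while q[5]<166:
    q[5]+=8; robot.movej(q); z,_,img=knob(robot)
    print(round(robot.read_t(),2),round(q[5],1),round(z,4),np.round(robot.read_force(),1),round(robot.read_finger_force(),2))
    if z<z0-.0022: robot.dwell(.3); print(knob(robot)[0]); break
cv2.imwrite("pics/w4.png",img[...,::-1])
```

```text
8.32 -5.1 0.3235 [-0.4 -0.9  0.1] 0.0
8.62 2.9 0.3237 [ 0.  -0.1  0.1] 0.14
8.93 10.9 0.3238 [-0.7 -0.5  0.9] 0.57
9.24 18.9 0.3239 [-1.4 -2.1  2.2] 0.95
9.55 26.9 0.324 [-1.5 -2.1  2.1] 1.42
9.86 34.9 0.3241 [-2.7 -3.4  3.7] 2.07
10.17 42.9 0.3241 [-1.2 -4.1  3.6] 2.41
10.47 50.9 0.3242 [ 0.1 -4.2  4.1] 2.54
10.78 58.9 0.3242 [-0.3 -5.   4.5] 2.5
11.09 66.9 0.3241 [-0.1 -6.2  3.7] 2.46
11.4 74.9 0.3192 [ 0.8 -2.8 -0.7] 2.02
0.31930367578719326
```

View pics/w4.png

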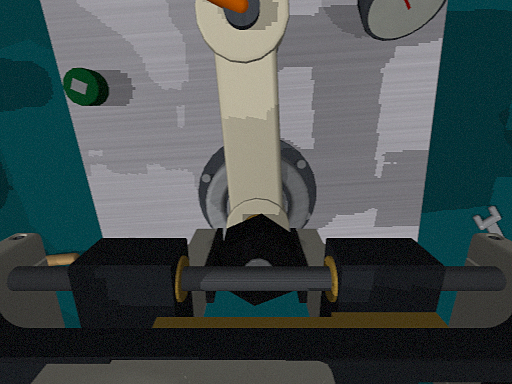

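It dropped by 4.9 mm, and the knob is still inside the fence. I'll turn it forward now, monitoring height.

Run:
```python
from rig import robot
from h import *
q=np.array(robot.read_qpos())
while q[5]>-165:
    q[5]=max(q[5]-20,-169); robot.movej(q); z,_,img=knob(robot)
    print(round(robot.read_t(),2),round(q[5],1),round(z,4),np.round(robot.read_force(),1),round(robot.read_finger_force(),2))
    if z<.3130 or z>.3215: break
```

```text
12.22 54.8 0.3191 [ 0.8 -3.6  0.6] 1.66
12.7 34.8 0.3188 [-0.9 -2.4 -0.2] 1.16
13.18 14.8 0.3184 [-2.3  0.2 -0.7] 0.59
13.65 -5.2 0.318 [ 0.1 -0.1 -1.1] 0.29
14.12 -25.2 0.3176 [-0.6  0.3  0.4] 0.06
14.6 -45.2 0.3173 [ 1.7  0.5 -2.2] 0.79
15.07 -65.2 0.3168 [ 2.2 -0.7 -2.7] 1.18
15.55 -85.2 0.3164 [ 1.1 -3.  -1.1] 1.26
16.02 -105.2 0.3161 [ 1.4 -2.  -0.9] 1.27
16.5 -125.2 0.3158 [ 0.2 -2.9 -1.4] 1.08
16.98 -145.2 0.3155 [-0.8 -0.8 -1.1] 0.73
17.45 -165.2 0.3153 [-1.6 -0.1 -0.7] 0.33
```

Run:
```python
from rig import robot
from h import *
q=np.array(robot.read_qpos())
robot.move_gripper(.75); q[5]+=120; robot.movej(q); print(knob(robot)[0])
robot.move_gripper(.485); print(robot.read_grip_width(),robot.read_finger_force(),knob(robot)[0])
while q[5]>-169:
    q[5]=max(q[5]-20,-170); robot.movej(q); z,_,img=knob(robot)
    print(round(robot.read_t(),2),round(q[5],1),round(z,4),np.round(robot.read_force(),1),round(robot.read_finger_force(),2))
    if z<.3129: break
```

```text
0.31533098989994834
0.4886014507965767 0.8467403796385042 0.3152691590949606
21.13 -64.9 0.3151 [ 2.3 -2.3 -1.9] 1.59
21.61 -84.9 0.3147 [ 1.3 -2.6 -1.8] 1.65
22.08 -104.9 0.3144 [ 0.9 -3.  -0.6] 1.58
22.56 -124.9 0.314 [-0.5 -2.3 -1.1] 1.41
23.03 -144.9 0.3137 [-1.3 -2.2 -1.2] 1.0
23.51 -164.9 0.3133 [-1.5 -0.  -0.9] 0.6
23.81 -170.0 0.3133 [-2.  -0.5 -0.7] 0.53
```

Run:
```python
from rig import robot
from h import *
robot.move_gripper(0.0); robot.dwell(.5)
z,_,img=knob(robot); print(robot.read_t(),z,robot.read_grip_width()*88,robot.read_finger_force(),robot.read_force())
cv2.imwrite("pics/w5.png",img[...,::-1])
```

```text
24.575 0.31322214415015986 41.57241445497748 29.40254559740424 [-2.59438948  0.98181871 -0.86457305]
```

View pics/w5.png

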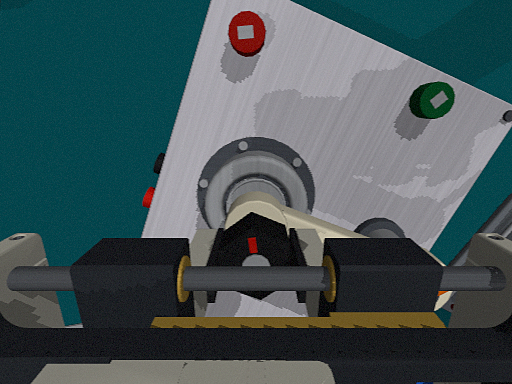

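The grip holds at 29 N, but the knob sits cocked about 4.6° in the pads (41.6 mm instead of 40, red mark at (252,245)). I'll loosen, align and regrip.

Run:
```python
from rig import robot
from h import *
robot.move_gripper(.52); q=np.array(robot.read_qpos()); q[5]+=4.6; robot.movej(q)
robot.move_gripper(0.0); robot.dwell(.5)
z,_,img=knob(robot); w=robot.read_grip_width()*88; f=robot.read_finger_force(); print(robot.read_t(),z,w,f,robot.read_force())
robot.dwell(.5); z2=knob(robot)[0]; print(z2)
if w<40.9 and f>10 and .3115<z2<.3138: print(robot.job_done())
```

```text
26.0167 0.313221684088789 40.53709815241763 29.74161772057414 [-1.68893488 -0.96173751  0.58207338]
0.31316317186639175
the job is handed in; nothing more can be done
None
```

The job is handed in. The closure dropped 4.9 mm when turned backward, then went about one turn forward. It sank about 6 mm, and the knob is held at about 30 N. The run took about 27 s of the 64 s; the judge's verdict was not shown.

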